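# Change-over set for the capping head

### The job

Make up the new set for the capping head on the post with the blue base: first the wide steel flange, on it the green seal ring, and the brass bush on top, all threaded over the post and lying flat on one another. Put the worn black seal ring over the post with the red base, flat on its plate. Leave the three loose bottle caps and the spanner where they lie.

Things in the scene. Friction and masses are not known exactly. Their poses are not given: they have to be found in the camera images.
- stand_blue: Assembly stand for the new set: blue square base plate, 90 x 90 x 12 mm, fixed to the table, with an upright round steel post in its middle. The post is 14 mm thick and rises to 57 mm above the table (45 mm above the plate); its last 8 mm taper to a 4 mm tip. Origin: centre of the underside of the plate, at table height; z is the post's axis, x and y are along the plate's edges.
- stand_red: Reject stand for worn parts: red square base plate, 90 x 90 x 12 mm, fixed to the table, with an upright round steel post in its middle. The post is 14 mm thick and rises to 57 mm above the table (45 mm above the plate); its last 8 mm taper to a 4 mm tip. Origin: centre of the underside of the plate, at table height; z is the post's axis, x and y are along the plate's edges.
- flange: Pale bare steel ring with six small dark bolt heads on top, 60 mm across, 14 mm high, loose, about 150 g. Its origin is the centre of its underside, z up through the hole; it lies flat on the table at the start. The hole is 21 mm across and goes right through.
- seal_green: Green seal ring (rigid), 50 mm across, 14 mm high, loose, about 40 g. Its origin is the centre of its underside, z up through the hole; it lies flat on the table at the start. The hole is 21 mm across and goes right through.
- bush: Brass-coloured bush, 36 mm across, 24 mm high, loose, about 100 g. Its origin is the centre of its underside, z up through the hole; it lies flat on the table at the start. The hole is 21 mm across and goes right through.
- seal_black: Worn black seal ring (rigid), 50 mm across, 14 mm high, loose, about 40 g. Its origin is the centre of its underside, z up through the hole; it lies flat on the table at the start. The hole is 21 mm across and goes right through.
- cap_a: The left-hand (largest y) black plastic bottle cap, 37 mm across, 26 mm high, standing loose among the work; to be left alone. Origin: centre of its underside.
- cap_b: The middle black plastic bottle cap, 37 mm across, 26 mm high, standing loose among the work; to be left alone. Origin: centre of its underside.
- cap_c: The right-hand (smallest y) black plastic bottle cap, 37 mm across, 26 mm high, standing loose among the work; to be left alone. Origin: centre of its underside.
- spanner: Steel spanner about 210 mm long, 8 mm thick, lying loose on the right; to be left alone. Origin: centre of its underside; its length runs along its own y axis turned about 0.55 rad counter-clockwise seen from above.
There are look-alikes about, which are no part of the job. Of the things that look like the flange, the largest one is meant.

How it is judged:
By the outcome, as a careful person would: the job done as asked, in the order asked, and still so for the second after the job is handed in, with the robot touching nothing.
It also fails if it takes over 102 s, if anything falls off the work surface, if the arm or the gripper's body presses on something with over 40 N, if the wrist force passes 120 N, or if a joint passes its speed limit or range.

### The arm

A 7-joint arm with a two-finger parallel gripper is mounted at the origin on a cart in front of the work surface, level with it; the furniture and walls round the work are solid. World frame = base frame: x ahead of the robot, y to its left, z up, the work surface at z = 0. Lengths are in m, angles in rad, forces in N, time in s.
With the tool pointing down it reaches from about 0.425 to 0.925 m from the base axis. Payload 6.8 kg.
Tool frame: the origin (TCP) lies at the very end of the fingers, on their centre line; the grasp point (between the pads) lies 19 mm behind it (ctrl.grip_point_offset is the distance from the TCP to the grasp point, in m); z points along the fingers, y is the line along which they close (so a half turn about z gives the same grasp; the last joint's range is limited). The gripper opens to 88 mm and grips with 3 to 60 N. Pads are 20 mm wide; open, the fingers measure 115 mm over their backs; the gripper's body (75 mm by 178 mm) begins 61 mm behind the grasp point.
Start: joints at [1.066, 0.477, 0.022, 1.555, -0.011, 1.109, -0.083], TCP at [0.261, -0.623, 0.223] pointing down, gripper open.
Joint ranges: [-2.96, 2.96], [-0.34, 2.1], [-1.41, 1.46], [0.24, 2.44], [-1.37, 4.51], [0.17, 1.92], [-2.96, 2.96]. Speed limits (rad/s): [2.39, 2.39, 3.14, 3.14, 3.14, 3.14, 3.14].

### API

Orientations are given as a unit quaternion [x, y, z, w].
In Python, from cell import ctrl, snapshot, calibration, job_done gives the robot as it stands. Calls block until the motion is done:
- ctrl.goto(position, orientation): joint-space move of the TCP to a pose.
- ctrl.servo_line(position, orientation=None, rate=0.15, stop_force=None): straight line of the TCP; orientation=None keeps the orientation; rate is the mean speed in m/s. With stop_force (N) it stops when the force on the tool has changed by that much, and returns True; else False.
- ctrl.set_joints(angles): joint-space move.
- ctrl.grip(opening, strength=None): finger opening in m; strength is the grip in N (None keeps the last); returns when the fingers have stopped.
- ctrl.hold(seconds).
- ctrl.inverse_kinematics(position, orientation): joint angles nearest the present ones, or None.
- ctrl.read_state(): the state.
- snapshot(name): name is "side" or "top"; returns the picture (384x512x3 uint8, red, green, blue); there is no depth.
- calibration(name): a dict with "fx", "fy", "cx", "cy" (pixels), "camera_from_world" (4x4, takes a point from world to camera coordinates). Camera axes: x right, y down, z forward; pixel columns grow to the right and rows downward; lengths in m; the calibration is good to about 2 mm. A picture is of the moment at which its call begins. calibration takes no time and is no camera call.
A pose or a line that the arm cannot do raises ctrl.IKError and nothing moves.
- job_done(): hands the job in; it is judged then, once.
The state is a dict: "t": time; "joint_pos": joint angles; "qvel": joint speeds; "joint_torque": joint torques, N m; "eef_pos": TCP position; "ee_rot": TCP orientation; "contact_force": force on the tool from outside, world axes, zero at the start; "moment": the same for the moment, N m; "grip_width": finger opening in m; "grip_force": force on a finger pad.
Only numpy, scipy, OpenCV 4.12 (cv2) and the standard library are available. Lean on these libraries where they do the work, as an engineer would, in place of code of your own. Each camera call takes 0.05 s, during which the arm holds its last target. There are 200 camera calls.

## Working session

There is one attempt and no reset: what is moved stays moved. The work goes in short steps, each a Python script; the robot and the scene stay as the last script left them, time stands still between calls to the robot, and variables do not carry over. Pictures are saved under pics/ and viewed, at most 14 in all, crops included, and the job is handed in when it is done.

```bash
mkdir -p pics; ls
python3 - <<'E'
from cell import ctrl, snapshot, calibration
import cv2
for n in("top","side"):
    cv2.imwrite(f"pics/{n}0.png",cv2.resize(snapshot(n)[:,:,::-1],(800,600),interpolation=cv2.INTER_CUBIC))
    c=calibration(n);print(n,c["fx"],c["fy"],c["cx"],c["cy"],c["camera_from_world"])
print(ctrl.read_state())
E
```

```text
pics
top 382.4957648383488 382.4957648383488 260.0966801214536 191.8715589710744 [[-0.00871667 -0.99990737  0.01045339 -0.03683024]
 [-0.99918854  0.00829836 -0.03941329  0.53378006]
 [ 0.0393229  -0.01078846 -0.99916831  1.07468844]
 [ 0.          0.          0.          1.        ]]
side 464.3325253855728 464.3325253855728 251.03142574299687 177.53613696877022 [[-0.87100201 -0.49118752  0.00950348  0.47991568]
 [-0.19787775  0.33305111 -0.92191179  0.17056419]
 [ 0.44966642 -0.80486756 -0.38728326  0.77840557]
 [ 0.          0.          0.          1.        ]]
{'t': 0.1, 'joint_pos': array([ 1.06590575,  0.4776794 ,  0.02233743,  1.55632238, -0.01151563,
        1.10925747, -0.08310906]), 'qvel': array([-8.93014519e-04, -3.02062871e-03,  1.07406659e-03, -3.02834252e-03,
        4.36981188e-04,  6.50337547e-05, -2.40983119e-03]), 'joint_torque': array([ 4.18768221e-03, -5.84094751e+01,  1.53963167e+00, -2.73314452e+01,
       -5.43250109e-02,  1.30951469e-02,  7.64841025e-05]), 'eef_pos': array([ 0.26065977, -0.62208036,  0.22181708]), 'ee_rot': array([ 9.80382951e-01,  1.97100680e-01, -1.97120409e-04, -7.43726249e-04]), 'contact_force': array([-0.76000071,  0.2454338 ,  0.80320026]), 'moment': array([0.02088743, 0.03795695, 0.06161174]), 'grip_force': 0.0, 'grip_width': 0.087410145227532}
```

View pics/top0.png

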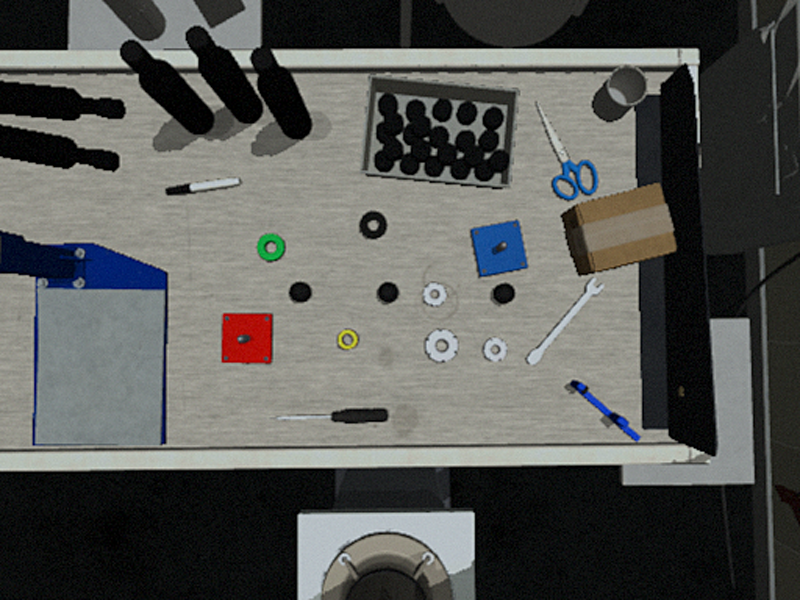

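View pics/side0.png

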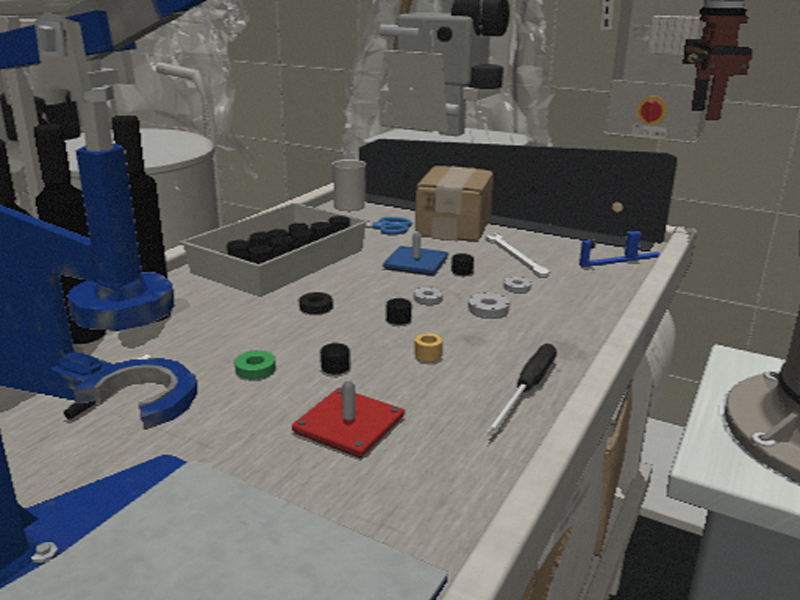

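Candidates (800×600 top view):
- **Flange look-alikes:** (434,293), (441,346) and (495,349). The largest is (441,346).
- **Black seal:** ring with a hole at (373,225). The caps at (300,292), (388,293) and (503,293) have no hole.
- **Green seal:** (271,247).
- **Brass bush:** (348,340).
- **Stands:** blue at (499,248), red at (247,338).

Next I'll measure these and check the choice in a close crop.

```bash
cat > vis.py <<'E'
import numpy as np, cv2
from cell import snapshot, calibration
def ray(n,uv,z):
    c=calibration(n);T=c["camera_from_world"];R,t=T[:3,:3],T[:3,3]
    d=R.T@np.array([(uv[0]-c["cx"])/c["fx"],(uv[1]-c["cy"])/c["fy"],1]);o=-R.T@t
    return o+d*(z-o[2])/d[2]
def proj(n,p):
    c=calibration(n);T=c["camera_from_world"];q=T[:3,:3]@p+T[:3,3]
    return np.array([c["fx"]*q[0]/q[2]+c["cx"],c["fy"]*q[1]/q[2]+c["cy"]])
def mask(img,kind):
    h,s,v=cv2.split(cv2.cvtColor(img,cv2.COLOR_RGB2HSV))
    m={"blue":(h>95)&(h<125)&(s>120),"red":((h<8)|(h>172))&(s>120),"green":(h>45)&(h<85)&(s>110),
       "yellow":(h>15)&(h<35)&(s>110),"dark":v<70,"pale":(v>185)}[kind]
    return m.astype(np.uint8)
def blob(img,kind,uv,r=24):
    "filled outer contour nearest uv -> (centroid, contour)"
    m=mask(img,kind);w=np.zeros_like(m);u,v=map(int,uv);w[v-r:v+r,u-r:u+r]=m[v-r:v+r,u-r:u+r]
    cs=cv2.findContours(w,cv2.RETR_EXTERNAL,cv2.CHAIN_APPROX_NONE)[0]
    c=max(cs,key=cv2.contourArea);f=cv2.drawContours(np.zeros_like(m),[c],-1,1,-1)
    M=cv2.moments(f,True);return np.array([M["m10"]/M["m00"],M["m01"]/M["m00"]]),c,M["m00"]
E
python3 - <<'E'
from vis import *
img=snapshot("top");sid=snapshot("side");f=calibration("top")["fx"]
L=dict(blue=("blue",(499,248),.012,(415,262)),red=("red",(247,338),.012,(348,420)),flange=("pale",(441,346),.007,(489,305)),
 fl2=("pale",(434,293),.007,(428,296)),fl3=("pale",(495,349),.007,(517,285)),green=("green",(271,247),.007,(255,365)),
 bush=("yellow",(348,340),.012,(428,348)),black=("dark",(373,225),.007,(316,303)),
 cap_a=("dark",(300,292),.013,0),cap_b=("dark",(388,293),.013,0),cap_c=("dark",(503,293),.013,0))
for k,(kind,uv,z,suv) in L.items():
    c,ct,a=blob(img,kind,np.array(uv)*.64)
    p=ray("top",c,z);e=""
    if k in("blue","red"): r=cv2.minAreaRect(ct);e=f"rect {r}"
    else:e=f"dia {2*np.sqrt(a/np.pi)*1.065/f*1000:.1f}"
    s=""
    if suv and kind!="pale" :
        try: s=np.round(ray("side",blob(sid,kind,np.array(suv)*.64,34)[0],z),4)
        except Exception as x:s=x
    print(k,np.round(p,4),"r %.3f"%np.hypot(*p[:2]),e,"side",s)
# predicted post tips in both views
b=img[125:245,145:340];cv2.imwrite("pics/crop.png",cv2.resize(b[:,:,::-1],None,fx=4,fy=4,interpolation=cv2.INTER_CUBIC))
E
```

```text
blue [ 0.6265 -0.2099  0.012 ] r 0.661 rect ((318.94232177734375, 158.71156311035156), (31.182466506958008, 30.98634910583496), 78.69007110595703) side [ 0.6193 -0.1983  0.012 ]
red [0.4675 0.2483 0.012 ] r 0.529 rect ((157.5, 216.5), (31.0, 31.0), 90.0) side [0.46   0.2592 0.012 ]
flange [ 0.4508 -0.1034  0.007 ] r 0.462 dia 52.9 side 
fl2 [ 0.5443 -0.0918  0.007 ] r 0.552 dia 36.2 side 
fl3 [ 0.4426 -0.2013  0.007 ] r 0.486 dia 36.9 side 
green [0.6324 0.206  0.007 ] r 0.665 dia 49.0 side [0.6313 0.2039 0.007 ]
bush [0.4636 0.0668 0.012 ] r 0.468 dia 36.1 side [0.4632 0.0627 0.012 ]
black [0.6717 0.0199 0.007 ] r 0.672 dia 48.9 side [0.6707 0.0171 0.007 ]
cap_a [0.5499 0.1521 0.013 ] r 0.571 dia 37.4 side 
cap_b [ 0.5478 -0.0068  0.013 ] r 0.548 dia 36.4 side 
cap_c [ 0.5446 -0.2169  0.013 ] r 0.586 dia 37.6 side
```

View pics/crop.png

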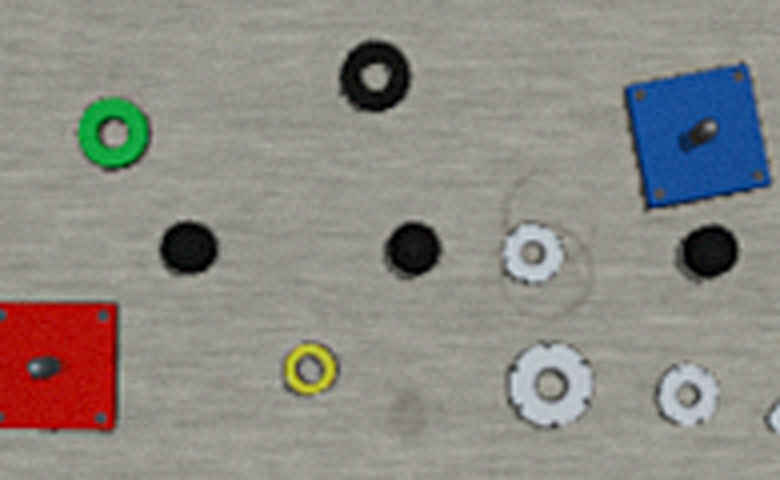

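The crop confirms the choice: the largest pale ring, at crop (551,385), has bolt heads at its rim, and the other two pale rings are clearly smaller. The black ring with a hole is at crop (375,76). The sizes match the descriptions and everything is within reach, so I'll check the post tips and pick the flange.

```bash
cat > arm.py <<'E'
import numpy as np
from scipy.spatial.transform import Rotation as R
from cell import ctrl
P=dict(blue=(.6265,-.2099),red=(.4675,.2483),flange=(.4508,-.1034),green=(.6324,.2060),bush=(.4636,.0668),black=(.6717,.0199))
def q(psi): return (R.from_euler("z",psi)*R.from_euler("x",np.pi)).as_quat()
def at(xy,z): return [xy[0],xy[1],z]
def report(tag):
    s=ctrl.read_state();print(tag,"t %.1f"%s["t"],np.round(s["eef_pos"],4),"F",np.round(s["contact_force"],1),"w %.4f gf %.1f"%(s["grip_width"],s["grip_force"]))
def pick(name,dia,psi=-np.pi/4,dz=.003):
    xy=P[name];ctrl.grip(min(dia+.018,.087),30)
    ctrl.goto(at(xy,.10),q(psi));ctrl.servo_line(at(xy,dz),rate=.12,stop_force=15)
    report("down");ctrl.grip(max(dia-.02,0),30);report("gripped")
    ctrl.servo_line(at(xy,.13),rate=.2);report("lifted")
def over(stand,psi=-np.pi/4,off=(0,0),z=.13): ctrl.goto(at(np.add(P[stand],off),z),q(psi))
E
python3 - <<'E'
from vis import *;from arm import *
for k in("blue","red"):
    for z in(.057,):
        p=np.array([*P[k],z]);print(k,"top crop px",(proj("top",p)-[145,125])*4+1.5,"side800",proj("side",p)/.64)
pick("flange",.060);over("blue");report("over")
s=snapshot("side");u=proj("side",np.array([*P["blue"],.08])).astype(int)
c=s[u[1]-60:u[1]+60,u[0]-80:u[0]+80];cv2.imwrite("pics/fl_over.png",cv2.resize(c[:,:,::-1],None,fx=5,fy=5,interpolation=cv2.INTER_CUBIC));print(u)
E
```

```text
blue top crop px [708.21216279 128.09098136] side800 [415.003159   231.79925688]
red top crop px [ 34.64166003 367.39837957] side800 [346.15435739 379.79228836]
down t 3.6 [ 0.4512 -0.1035  0.0034] F [-0.2  1.1 -0.1] w 0.0779 gf 0.0
gripped t 4.1 [ 0.4511 -0.1034  0.0034] F [-1.8  0.9  6.6] w 0.0565 gf 30.0
lifted t 4.9 [ 0.4499 -0.1033  0.1291] F [-1.1 -0.4 -1.6] w 0.0568 gf 30.0
over t 5.7 [ 0.6249 -0.2086  0.1285] F [-0.1  0.4 -0.8] w 0.0566 gf 30.0
[265 139]
```

View pics/fl_over.png

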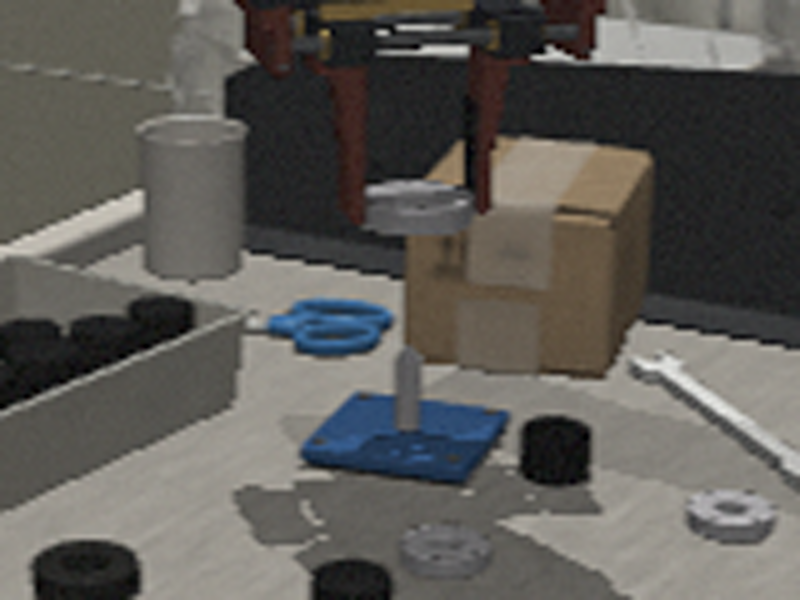

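The flange is held and lies about flat. It sits at crop (418,207), with the post tip at (406,350). The grip width of 56.6 mm is below 60, so I'll check how the flange sits against the TCP.

Run:
```python
from vis import *;from arm import *
ctrl.servo_line(at(P["blue"],.085),rate=.1);ctrl.hold(.3);report("low")
e=ctrl.read_state()["eef_pos"]
s=snapshot("side").copy();u0=proj("side",np.array([*P["blue"],.08])).astype(int)
o=u0-[50,38];c=s[o[1]:o[1]+75,o[0]:o[0]+100];k=8
b=cv2.resize(c[:,:,::-1],None,fx=k,fy=k,interpolation=cv2.INTER_CUBIC)
def ring(cx,z,r,col):
    a=np.linspace(0,2*np.pi,60);pts=[(proj("side",np.array([cx[0]+r*np.cos(t),cx[1]+r*np.sin(t),z]))-o+.5)*k for t in a]
    cv2.polylines(b,[np.array(pts,np.int32)],True,col,1)
for z in(-.003,.011): ring(e,e[2]+z,.03,(0,255,255))
for z in(.012,.049): ring(P["blue"],z,.007,(0,255,0))
cv2.imwrite("pics/ov.png",b)
```

```text
low t 6.6 [ 0.6269 -0.21    0.0856] F [ 0.4 -0.6 -1.4] w 0.0567 gf 30.0
```

View pics/ov.png

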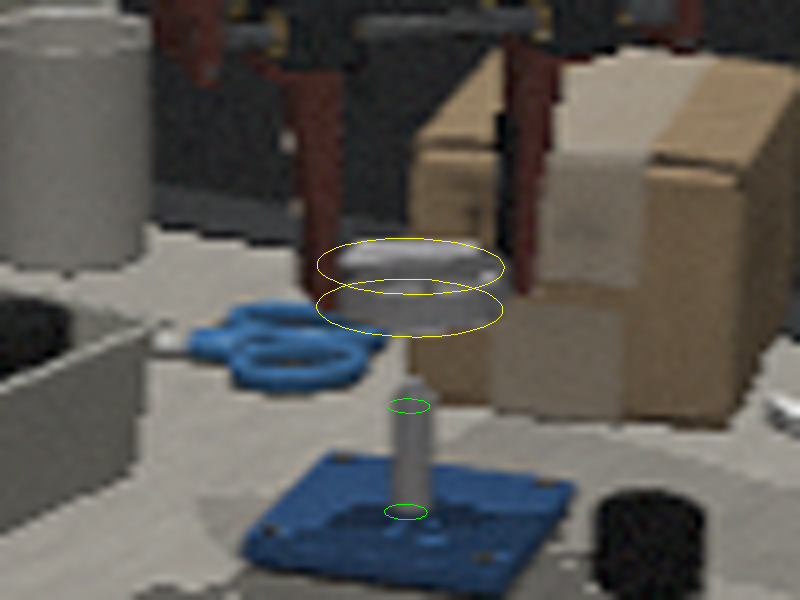

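The overlay shows the flange matching the model at (410,288), and both the post and the flange sit about 4 px right of it. They are therefore concentric to about 1 mm, so I'll lower the flange.

```bash
cat >> arm.py <<'E'
def lower(stand,zrest,dz=.003,off=(0,0),free=None):
    """lower the held part to rest at underside height zrest, release when it touches; False if it jams on the way"""
    xy=np.add(P[stand],off)
    hit=ctrl.servo_line(at(xy,zrest+dz-.003),rate=.05,stop_force=6);report("lowered hit=%s"%hit)
    z=ctrl.read_state()["eef_pos"][2]
    if z>zrest+dz+.004: return False
    ctrl.grip(free);ctrl.hold(.2);report("released")
    ctrl.servo_line(at(xy,.15),rate=.2);return True
def crop(name,p,w,k,fn):
    from vis import snapshot,proj,cv2
    s=snapshot(name);u=proj(name,np.array(p)).astype(int);h=int(w*.75)
    c=s[max(u[1]-h,0):u[1]+h,max(u[0]-w,0):u[0]+w];cv2.imwrite(fn,cv2.resize(c[:,:,::-1],None,fx=k,fy=k,interpolation=cv2.INTER_CUBIC))
E
python3 - <<'E'
from arm import *
ok=lower("blue",.012,free=.072);print(ok)
if ok: pick("green",.050);report("g")
crop("side",[*P["blue"],.03],50,6,"pics/b1.png")
E
```

```text
lowered hit=True t 8.0 [ 0.6263 -0.2099  0.0154] F [-0.6 -0.   4.1] w 0.0567 gf 30.0
released t 8.6 [ 0.625  -0.2094  0.0141] F [-0.5 -0.1  0.5] w 0.0722 gf 0.0
True
down t 12.3 [0.6331 0.2063 0.0038] F [ 0.3 -0.1  0.9] w 0.0679 gf 0.0
gripped t 12.7 [0.6327 0.2061 0.0036] F [-0.3  0.1  4.5] w 0.0463 gf 30.0
lifted t 13.5 [0.6315 0.2057 0.1287] F [-0.5 -0.2 -0.5] w 0.0462 gf 30.0
g t 13.5 [0.6315 0.2057 0.1287] F [-0.5 -0.2 -0.5] w 0.0462 gf 30.0
```

View pics/b1.png

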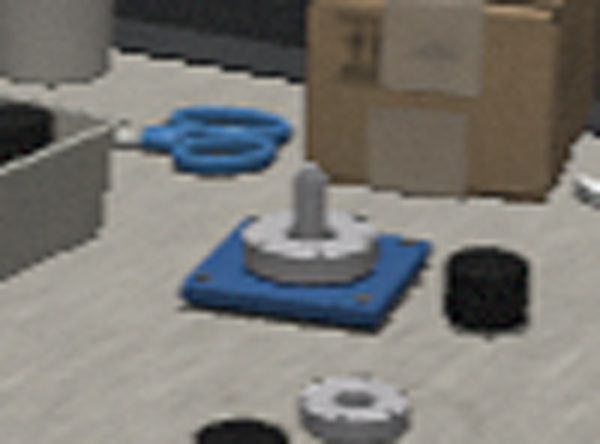

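The flange lies flat over the blue post at (310,245), and the green ring is held. Next are the green ring and then the bush.

Run:
```python
from arm import *
over("blue");ctrl.hold(.2)
ok=lower("blue",.026,free=.062);print(ok)
if ok: pick("bush",.036)
crop("side",[*P["blue"],.03],50,6,"pics/b2.png")
```

```text
lowered hit=True t 17.1 [ 0.6265 -0.2099  0.0296] F [-0.4 -0.3  4.8] w 0.0463 gf 30.0
released t 17.8 [ 0.6254 -0.2097  0.0283] F [1.3 0.6 0.1] w 0.0621 gf 0.0
True
down t 21.1 [0.4641 0.0668 0.0034] F [-0.1 -0.2 -0.7] w 0.0541 gf 0.0
gripped t 21.6 [0.4639 0.0669 0.0035] F [-1.6 -0.9  4.9] w 0.0338 gf 30.0
lifted t 22.4 [0.4628 0.0666 0.1291] F [ 0.8  0.1 -1. ] w 0.0342 gf 30.0
```

View pics/b2.png

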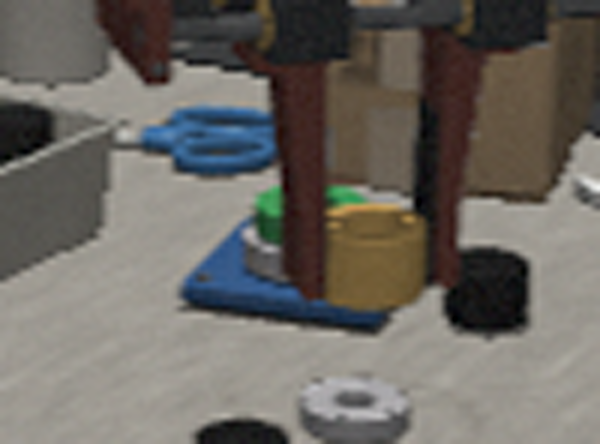

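The bush is held upright at (375,260). Behind it the green ring lies on the flange at (300,210). I'll place the bush, then do the black ring.

Run:
```python
from arm import *
over("blue");ctrl.hold(.2)
ok=lower("blue",.040,free=.050);print(ok)
if ok: pick("black",.050); over("red",z=.15); ctrl.hold(.2)
crop("side",[*P["blue"],.03],50,6,"pics/b3.png")
if ok: print(lower("red",.012,free=.062))
```

```text
lowered hit=True t 25.4 [ 0.6264 -0.2099  0.0436] F [-0.8  0.4  5.1] w 0.0339 gf 30.0
released t 26.1 [ 0.6252 -0.2095  0.0421] F [-0.9 -1.   0.5] w 0.0504 gf 0.0
True
down t 29.2 [0.6724 0.0198 0.0038] F [-0.2  0.1 -0.1] w 0.0679 gf 0.0
gripped t 29.7 [0.672  0.02   0.0036] F [-0.9 -0.1  4.5] w 0.0465 gf 30.0
lifted t 30.5 [0.6707 0.0199 0.1287] F [-0.6 -0.6 -0.1] w 0.0468 gf 30.0
lowered hit=True t 34.3 [0.4675 0.2483 0.0155] F [-1.6 -0.9  4.8] w 0.0469 gf 30.0
released t 35.0 [0.4667 0.2478 0.0147] F [-0.2 -0.1  0.6] w 0.0621 gf 0.0
True
```

View pics/b3.png

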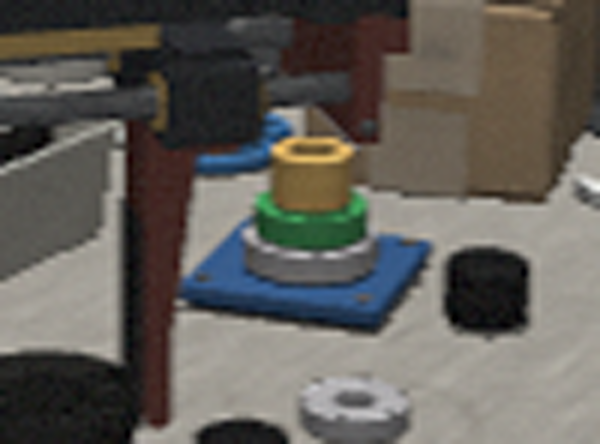

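The stack of flange, green ring and bush stands flat on the blue base at (312,215). One last look at everything.

Run:
```python
from arm import *
from vis import snapshot,cv2
ctrl.goto([.45,-.35,.25],q(-np.pi/4))
cv2.imwrite("pics/end.png",cv2.resize(snapshot("side")[:,:,::-1],(800,600),interpolation=cv2.INTER_CUBIC));report("end")
```

```text
end t 38.0 [ 0.4507 -0.3489  0.2497] F [ 0.7 -0.2 -0.2] w 0.0618 gf 0.0
```

View pics/end.png

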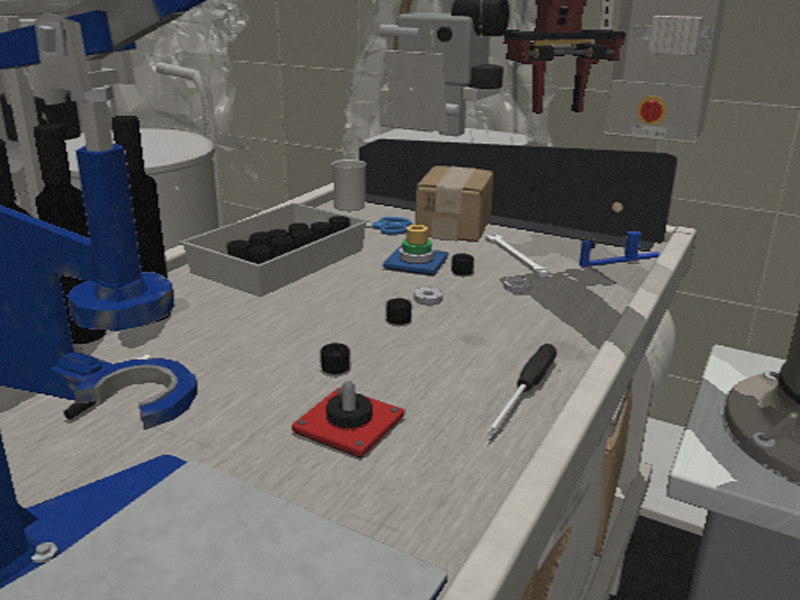

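The stack is on the blue stand at (416,243), the black ring lies flat on red at (348,410), and the caps and spanner are where they were.

```bash
python3 -c "
from cell import job_done;print(job_done())"
```

```text
the job is handed in; nothing more can be done
None
```

The job is handed in at about 38 s: flange, green seal ring and brass bush are stacked flat on the blue post, the worn black ring is flat on the red plate, and in the last picture the caps and spanner were where they started.

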